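Fit the gland sleeve and hold the junction box lid open

TASK

One of the two steel gland sleeves standing on the desk fits the hole in the ledge beside the junction box: try them, push the one that fits fully home and let go of it, and leave the other standing upright on the desk. Then, with the sleeve in, lift the box's lid by its grip to 50 degrees (give or take 6) and finish still holding it there, steady, so that I can thread the wires: the lid falls shut if you let go, and nothing but you may prop it. Leave the other things on the desk where they are.

Things in the scene. Friction and masses are not known exactly. Their poses are not given: they have to be found in the camera images.
- sleeve_a_mid (a point): Centre of a loose steel gland sleeve, 75 mm tall, 0.13 kg, upright on its shank, right of the box: 37.5 mm above its foot, z along its axis. From the foot up: round shank 30 mm long, flange 42 mm across and 5 mm thick, barrel 26 mm across and 40 mm tall (grip this from above). The shank is 24 mm across on one sleeve, which fits the hole, and 29 mm on the other, which does not go in.
- sleeve_b_mid (a point): Centre of the other loose gland sleeve, alike but for the shank's width; same sizes, point 37.5 mm above its foot. The two sleeves' places swap from run to run.
- bore (a point): Centre of the mouth of the hole in the grey ledge (100 by 90 mm, 45 mm high) fixed to the box's right side: 45 mm above the desk, 26.5 mm across, 36 mm deep, 2 mm chamfer. x points level from the lid's front edge towards its hinge, z up. Seated, a sleeve's flange rests on the ledge, its centre 7.5 mm above this point. Box and ledge are fixed; their place and heading differ from run to run.
- hinge (a point): Middle of the lid's hinge axis, along the top of the far edge of the beige junction box, 84 mm above the desk; axes as the hole's, the hinge axis is y. The box is 200 mm from front to hinge, 240 mm wide, 80 mm high; its middle line is 165 mm to the left (+y) of the hole.
- lid_grip (a point): Centre of the lid's grip: a steel roller 26 mm long and 16 mm across, along the hinge axis, on a 10 mm wide neck, 36 mm in front of the lid's front edge, level with the lid (84 mm above the desk when shut), 236 mm from the hinge axis. Moves with the lid. Can be pinched from above by its two flat ends, turning between the fingers as the lid rises, or lifted from below.
- lid (a joint): Angle of the lid, a 6 mm plate of about 0.45 kg, in rad: 0 shut, growing as its front edge rises, stopped at 1.35; 50 degrees is 0.873. It swings freely and falls shut from every angle; about 2.5 N upward at the grip carries it.
- screwdriver: Bystander: a screwdriver 190 mm long lying on the right; origin at the underside, middle.
- spanner: Bystander: a flat spanner 160 mm long lying in front of the ledge; origin at the underside.
- jar: Bystander: a small pale jar with a white cap, 48 mm across, 60 mm tall, right of the box towards the back; origin at the underside.
- mug: Bystander: a white mug, 80 mm across, 90 mm tall, on the left; origin at the underside.
- tape: Bystander: a black reel, 90 mm across, 20 mm tall, lying on the left; origin at the underside.
- module: Bystander: a white terminal strip 30 by 130 by 25 mm, on the left towards the back; origin at the underside.
- sleeve_a: The first sleeve as a whole (origin at the centre of its foot).
- sleeve_b: The second sleeve as a whole (origin at the centre of its foot).
Not all that is in view belongs to the job. What is shaped like the sleeve_a but purple or turquoise is not meant. Leave any yellow look-alike of the sleeve_b alone.

How it is judged:
By the outcome, as a careful person would: the job done as asked, in the order asked, and still so for the second after the job is handed in, while the arm keeps its last pose, push and grip.
It also fails if it takes over 72 s, if anything falls off the work surface, if the arm or the gripper's body presses on something with over 40 N, if the wrist force passes 120 N, or if a joint passes its speed limit or range.

ROBOT

A 6-joint arm with a two-finger parallel gripper is mounted at the origin on the work surface. World frame = base frame: x ahead of the robot, y to its left, z up, the work surface at z = 0. Lengths are in m, angles in rad, forces in N, time in s.
With the tool pointing down it reaches from about 0.25 to 0.725 m from the base axis. Payload 4 kg.
Tool frame: the origin (TCP) lies at the very end of the fingers, on their centre line; the grasp point (between the pads) lies 19 mm behind it; x points along the fingers, z is the direction in which the jaws open and shut, and the axes are right-handed (so a half turn about x gives the same grasp; the last joint's range is limited). The gripper opens to 85 mm and grips with 20 to 120 N. Pads are 22 mm wide; open, the fingers measure 114 mm over their backs; the gripper's body (76 mm by 85 mm) begins 54 mm behind the grasp point. The pads swing forward as they close: fully open they stand 13 mm farther back than shut.
Start: joints at [-1.184, 0.241, 0.005, 1.335, 0, 1.571], TCP at [0.189, -0.463, 0.231] pointing down, gripper open.
Joint ranges: [-2.72, 2.72], [-1.05, 1.87], [-1.09, 1.28], [-1.99, 2.15], [-1.42, 1.44], [-3.14, 3.14]. Speed limits (rad/s): [2.79, 2.79, 3.14, 3.14, 3.14, 3.14].

INTERFACE

Orientations are given as a unit quaternion [x, y, z, w].
In Python, from workcell import bot gives the robot as it stands.
- The arm moves only by the tool step_arm, never from a script. Its argument "series" is a list of rows, each an object of numbers: "x", "y", "z": the shift along the world's x, y, z in cm; "twist": the turn about the world's z in degrees; "jaw": the finger opening in cm, from 0 to 8.54. In form: [{"x": .., "y": .., "z": .., "twist": .., "jaw": ..}, ...]. A call has 1 to 10 rows; each row is the pose to reach, as a shift and turn from the pose measured when the call began; what a row does not reach only later rows make up. A row lasts 1/12 s, in which the tool goes at most 41.7 mm and 7.16 degrees, less where a joint would pass 70% of its speed; a pose out of reach is approached as far as the arm can. A call with a gripper value outside its range is refused whole. The fingers move at their own pace and stop on an object; the grip force is fixed at half the most. Time passes only in rows, so rows that repeat a pose let the fingers close. It gives the time, the measured TCP pose, the force and the opening at its end, in the units of the state.
- bot.get_obs(): the state, without advancing time (a new reading comes with each control period).
- bot.camera(name): name is "side" or "top"; returns (picture, depth): 384x512x3 uint8, red, green, blue; 384x512 float32, m along the optical axis (not along the pixel's ray), 0 where there is no reading.
- bot.camera_info(name): a dict with "camera_matrix" (3x3 intrinsics, pixels), "R" (3x3) and "t" (3): a world point X has camera coordinates R X + t. Camera axes: x right, y down, z forward; pixel columns grow to the right and rows downward; lengths in m; the calibration is good to about 2 mm. A picture is of the moment at which its call begins. camera_info takes no time and is no camera call.
- bot.job_done(): hands the job in, once; it reports no verdict.
The state is a dict: "clock": time; "joint_pos": joint angles; "joint_vel": joint speeds; "tau": joint torques, N m; "eef_pos": TCP position; "tool_rot": TCP orientation; "ft_force": force on the tool from outside, world axes, zero at the start; "ft_torque": the same for the moment, N m; "grip_width": finger opening in m.
Only numpy, scipy, OpenCV 4.12 (cv2) and the standard library are available. Lean on these libraries where they do the work, as an engineer would, in place of code of your own. Each camera call takes 0.05 s, during which the arm holds its last target.

## Working session

There is one attempt and no reset: what is moved stays moved. The work goes in short steps, Python scripts to look and compute and a tool call to move; the robot and the scene stay as the last step left them, time stands still between calls to the robot, and variables do not carry over. Pictures are saved under pics/ and viewed, and the job is handed in when it is done.

Besides the shell and the picture viewer there is one more tool, called by a JSON object that holds its "method" and its "body". step_arm: Moves the arm, as the interface text tells. Its arguments: {"type":"object","properties":{"series":{"type":"array","items":{"type":"object","properties":{"x":{"type":"number"},"y":{"type":"number"},"z":{"type":"number"},"twist":{"type":"number"},"jaw":{"type":"number"}}}}},"required":["series"]}

```bash
mkdir -p pics; ls; cat > h.py <<'E'
import numpy as np, cv2
from workcell import bot
def snap(name,tag):
    p,d=bot.camera(name); np.savez(f'pics/{tag}.npz',p=p,d=d)
    cv2.imwrite(f'pics/{tag}.png',cv2.cvtColor(p,cv2.COLOR_RGB2BGR)); return p,d
def load(tag):
    z=np.load(f'pics/{tag}.npz'); return z['p'],z['d']
def crop(tag,u0,v0,u1,v1,s,out):
    p,_=load(tag); c=cv2.resize(p[v0:v1,u0:u1],None,fx=s,fy=s,interpolation=cv2.INTER_CUBIC)
    cv2.imwrite(f'pics/{out}.png',cv2.cvtColor(c,cv2.COLOR_RGB2BGR))
def ray(name,u,v):
    i=bot.camera_info(name);K=np.array(i['camera_matrix']);R=np.array(i['R']);t=np.array(i['t'])
    return -R.T@t, R.T@np.linalg.inv(K)@np.array([u,v,1.])
def atz(name,u,v,z):
    c,r=ray(name,u,v); return c+r*(z-c[2])/r[2]
def atd(name,u,v,d):
    c,r=ray(name,u,v); return c+r*d
def proj(name,X):
    i=bot.camera_info(name);q=np.array(i['camera_matrix'])@(np.array(i['R'])@np.array(X)+np.array(i['t']));return q[:2]/q[2]
def cloud(name,d):
    i=bot.camera_info(name);K=np.array(i['camera_matrix']);R=np.array(i['R']);t=np.array(i['t'])
    v,u=np.mgrid[:384,:512]; P=np.stack([(u-K[0,2])/K[0,0]*d,(v-K[1,2])/K[1,1]*d,d],-1)
    return (P-t)@R
def st():
    o=bot.get_obs()
    for k in o: print(k,np.round(o[k],4))
E
python3 - <<'E'
from h import *
np.set_printoptions(suppress=True)
snap('top','t0');snap('side','s0');st()
for n in('top','side'):
    i=bot.camera_info(n);R=np.array(i['R']);print(n,-R.T@np.array(i['t']),R.round(3).tolist(),i['camera_matrix'])
E
```

```text
pics
clock 0.1
joint_pos [-1.184   0.2413  0.0039  1.3352  0.      1.5708]
joint_vel [ 0.0013 -0.0014  0.004  -0.0011  0.0012  0.0012]
tau [  0.     -37.3137  25.301    0.0109  -0.       0.    ]
eef_pos [ 0.1884 -0.4625  0.2305]
tool_rot [ 0.3949  0.5873 -0.3942  0.5862]
ft_force [-0.0765  0.4116 -0.3383]
ft_torque [ 0.0205 -0.0116 -0.036 ]
grip_width 0.0855
top [ 0.33996401 -0.02702621  1.26680359] [[-0.008, -1.0, -0.013], [-0.99, 0.01, -0.142], [0.142, 0.011, -0.99]] [[367.09734387   0.         252.2131273 ]
 [  0.         367.09734387 183.29325774]
 [  0.           0.           1.        ]]
side [ 0.08908978 -0.62883152  0.90357097] [[0.787, -0.617, -0.018], [-0.465, -0.572, -0.676], [0.407, 0.54, -0.737]] [[377.73111105   0.         261.11616926]
 [  0.         377.73111105 187.29623214]
 [  0.           0.           1.        ]]
```

View pics/t0.png

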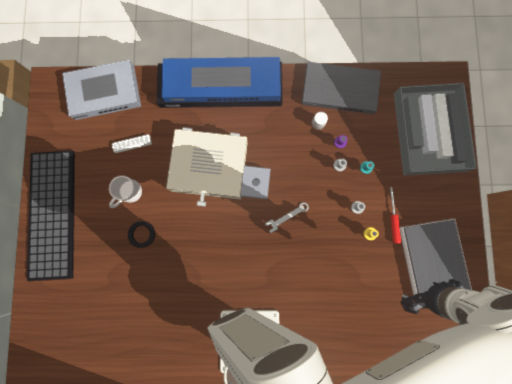

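View pics/s0.png

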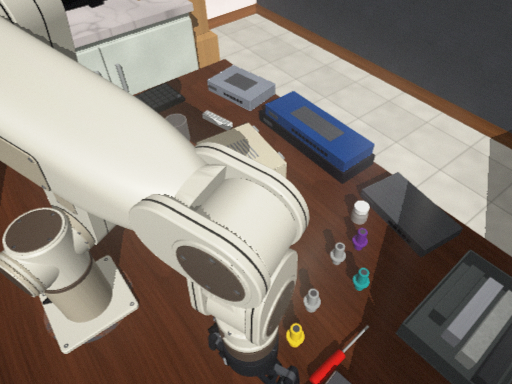

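The top view shows the grey sleeves at about (340,165) and (358,207), the ledge hole at (256,182), and the lid grip at (202,199). The side view shows the same two sleeves at (338,254) and (312,300). I'll enlarge these.

```bash
python3 - <<'E'
from h import *
crop('t0',155,120,285,220,6,'t0a');crop('t0',310,130,410,250,5,'t0b');crop('s0',280,220,400,370,4,'s0b')
E
```

```text
(no output)
```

View pics/t0a.png

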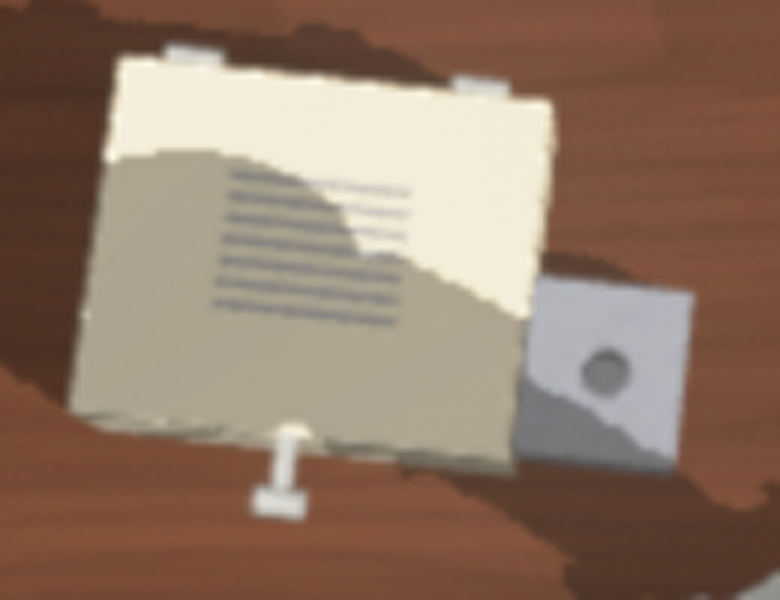

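View pics/t0b.png

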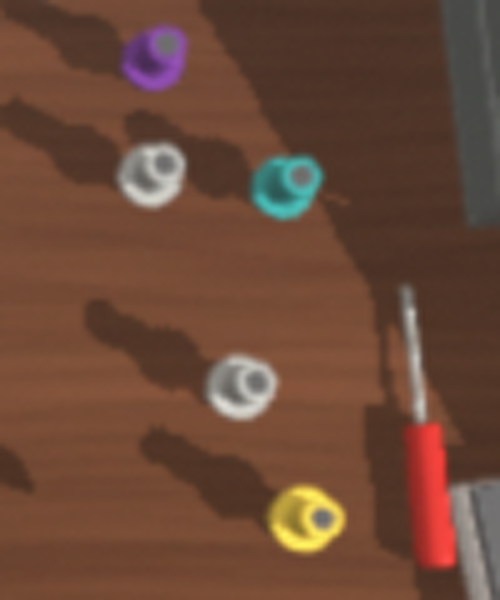

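View pics/s0b.png

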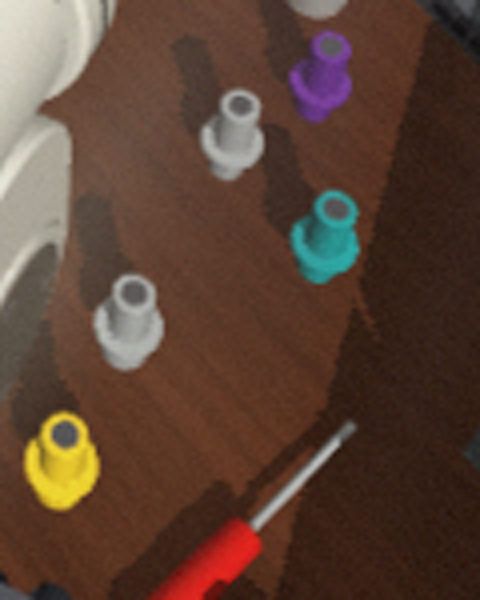

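The side crop shows the far grey sleeve with the narrower shank (about 32 px against a 62 px flange; the near one is about 44/67). So the far sleeve, with its top at top-view (343,162), should fit. Next I'll work out positions.

```bash
python3 - <<'E'
from h import *
np.set_printoptions(suppress=True,precision=4)
C=lambda n,x,y,s,u0,v0,z: atz(n,(x+.5)/s-.5+u0,(y+.5)/s-.5+v0,z)
for nm,t,s in [('far',(165,163),(240,104)),('near',(256,383),(134,292)),('purple',(167,43),(332,46)),('turq',(301,176),(337,208)),('yellow',(322,518),(65,432))]:
    print(nm,C('top',*t,5,310,130,.075)[:2],C('side',*s,4,280,220,.075)[:2])
b=C('top',606,372,6,155,120,.045);print('bore',b)
cs=[C('top',*q,6,155,120,.087) for q in [(117,57),(553,101),(515,465),(70,412)]]
for c in cs:print(c)
for a,b2 in [(0,1),(3,2),(3,0),(2,1)]:
    e=cs[b2]-cs[a];print(np.linalg.norm(e),np.degrees(np.arctan2(e[1],e[0])))
print('grip',C('top',279,502,6,155,120,.092))
L=[C('top',*q,6,155,120,.045) for q in [(540,276),(694,294),(675,458)]]
print(L)
p,d=load('t0');c=cloud('top',d)
for z0,z1 in((.03,.055),(.08,.095)):
    m=(c[...,2]>z0)&(c[...,2]<z1);m[:, :155]=0;m[:,275:]=0;m[:120]=0;m[225:]=0
    print(m.sum(),np.median(c[m],0))
    for (r) in cv2.boxPoints(cv2.minAreaRect((c[m][:,:2]*1000).astype(np.float32))):print(r)
E
```

```text
far [ 0.5779 -0.3119] [ 0.5778 -0.3119]
near [ 0.4322 -0.3645] [ 0.4333 -0.3651]
purple [ 0.6592 -0.3168] [ 0.659 -0.318]
turq [ 0.5683 -0.4008] [ 0.5689 -0.4021]
yellow [ 0.3452 -0.4023] [ 0.3457 -0.4024]
bore [ 0.5207 -0.0244  0.045 ]
[0.6937 0.2449 0.087 ]
[0.6658 0.0033 0.087 ]
[0.4643 0.025  0.087 ]
[0.4955 0.266  0.087 ]
0.2432109277643812 -96.59208545076594
0.2430698443735195 -97.36116836935997
0.1993498674700036 -6.091867137173956
0.20261104633925894 -6.146009177663636
grip [0.4451 0.1513 0.092 ]
[array([0.5758, 0.0123, 0.045 ]), array([ 0.5646, -0.0744,  0.045 ]), array([ 0.4718, -0.0624,  0.045 ])]
814 [ 0.516  -0.0192  0.0451]
[325.2256 153.6543]
[ 499.8679 -115.0222]
[669.829   -4.5459]
[495.1867 264.1306]
4494 [0.5776 0.1368 0.0874]
[423.0155  33.2543]
[673.9754   2.7826]
[702.9989 241.8145]
[452.039  272.2863]
```

```bash
python3 - <<'E'
from h import *
from scipy.spatial.transform import Rotation as R
M=R.from_quat(bot.get_obs()['tool_rot']).as_matrix();print(M.round(3),np.degrees(np.arctan2(M[1,2],M[0,2])))
E
```

```text
[[-0.001  0.926  0.377]
 [ 0.002  0.377 -0.926]
 [-1.     0.    -0.002]] -67.83593301961072
```

{"method": "step_arm", "body": {"series": [{"x": 4, "y": 1.5, "z": -0.5, "twist": 6, "jaw": 6}, {"x": 8, "y": 3, "z": -1, "twist": 12, "jaw": 6}, {"x": 12, "y": 4.6, "z": -2, "twist": 18, "jaw": 6}, {"x": 16, "y": 6.2, "z": -3, "twist": 25, "jaw": 6}, {"x": 20, "y": 7.7, "z": -4, "twist": 31, "jaw": 6}, {"x": 24, "y": 9.3, "z": -5, "twist": 37, "jaw": 6}, {"x": 28, "y": 10.8, "z": -6, "twist": 44, "jaw": 6}, {"x": 32, "y": 12.4, "z": -7, "twist": 50, "jaw": 6}, {"x": 36, "y": 13.9, "z": -7, "twist": 56, "jaw": 6}, {"x": 38.95, "y": 15.05, "z": -7, "twist": 61.2, "jaw": 5.5}]}}

```text
clock: 0.93
eef_pos: [0.5711, -0.3134, 0.1587]
tool_rot: [0.04, 0.708, -0.039, 0.704]
ft_force: [0.3, -1.1, -0.1]
grip_width: 0.0548
```

{"method": "step_arm", "body": {"series": [{"x": 0, "y": 0, "z": 0, "jaw": 5.5}]}}

```text
$.series[0]: bad value
```

{"method": "step_arm", "body": {"series": [{"x": 0.7, "y": 0.14, "z": -2, "twist": 0, "jaw": 5.5}, {"x": 0.7, "y": 0.14, "z": -4, "twist": 0, "jaw": 5.5}, {"x": 0.7, "y": 0.14, "z": -4, "twist": 0, "jaw": 5.5}]}}

```text
clock: 1.18
eef_pos: [0.5762, -0.3093, 0.1127]
tool_rot: [0.04, 0.711, -0.036, 0.701]
ft_force: [-1.1, 1.1, -1.1]
grip_width: 0.0549
```

```bash
cat >> h.py <<'E'
from scipy.spatial.transform import Rotation as Rt
def pose():
    o=bot.get_obs();M=Rt.from_quat(o['tool_rot']).as_matrix()
    print('t',round(o['clock'],2),'pos',np.round(o['eef_pos'],4),'yaw',round(float(np.degrees(np.arctan2(M[1,2],M[0,2]))),2),'x',M[:,0].round(3),'F',np.round(o['ft_force'],1),'T',np.round(o['ft_torque'],2),'g',round(float(o['grip_width']),4),'j',np.round(o['joint_pos'],2))
E
python3 - <<'E'
from h import *
pose();snap('side','s1');snap('top','t1')
crop('s1',240,160,440,310,4,'s1a')
E
```

```text
t 1.18 pos [ 0.5762 -0.3093  0.1127] yaw -6.21 x [-0.014  0.006 -1.   ] F [-1.1  1.1 -1.1] T [ 0.02  0.05 -0.02] g 0.0549 j [-0.49  0.62  0.28  1.25 -0.    1.19]
```

View pics/s1a.png

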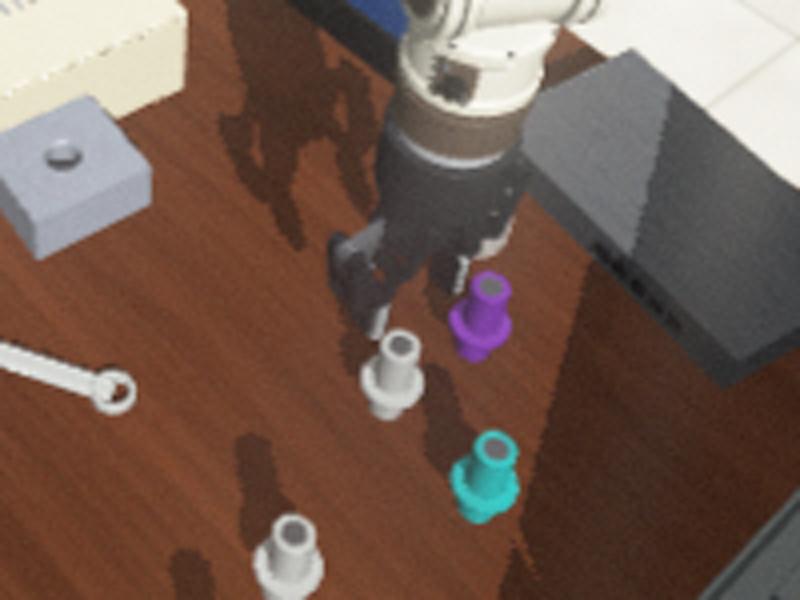

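The fingers are above the far sleeve, and the hole is at crop (64,155) in the unobstructed side view. I'll cross-check the bore position and settle the arm.

```bash
python3 - <<'E'
from h import *
C=lambda n,x,y,s,u0,v0,z: atz(n,(x+.5)/s-.5+u0,(y+.5)/s-.5+v0,z)
print(C('side',64,154,4,240,160,.045),C('side',401,344,4,240,160,.075))
crop('s1',235,175,285,230,12,'s1b');crop('t1',235,160,280,205,13,'t1b')
E
```

```text
[ 0.52271675 -0.02419607  0.045     ] [ 0.57826696 -0.31229152  0.075     ]
```

View pics/s1b.png

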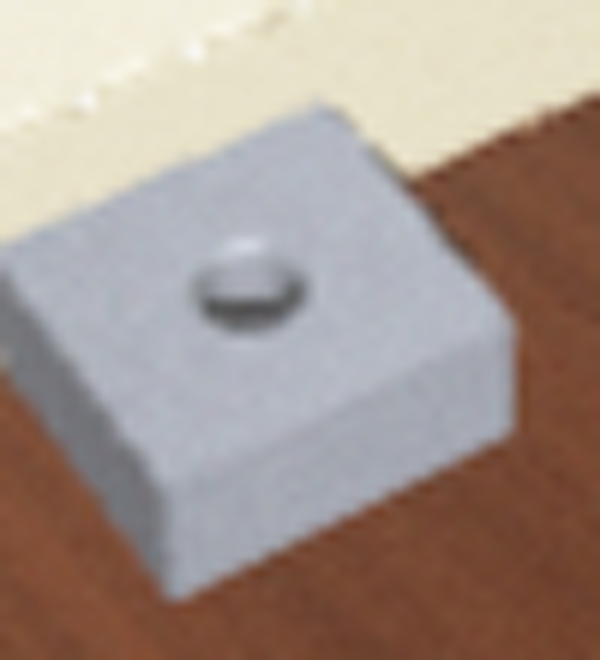

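View pics/t1b.png

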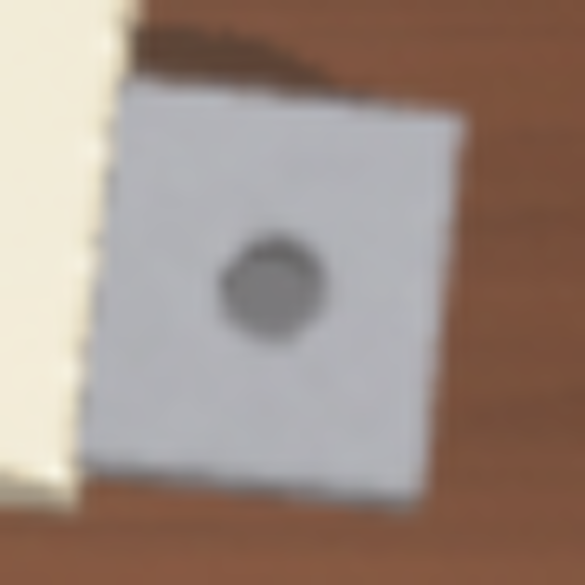

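{"method": "step_arm", "body": {"series": [{"x": 0.17, "y": -0.27, "z": 0, "twist": -0.4, "jaw": 5.5}, {"x": 0.17, "y": -0.27, "z": 0, "twist": -0.4, "jaw": 5.5}, {"x": 0.17, "y": -0.27, "z": 0, "twist": -0.4, "jaw": 5.5}, {"x": 0.17, "y": -0.27, "z": 0, "twist": -0.4, "jaw": 5.5}]}}

```text
clock: 1.62
eef_pos: [0.5788, -0.3149, 0.1187]
tool_rot: [0.043, 0.708, -0.041, 0.703]
ft_force: [-0.4, -0.0, -0.0]
grip_width: 0.0548
```

Side crop: hole centre at (249,284). Top crop: hole centre at (272,289).

```bash
python3 - <<'E'
from h import *
C=lambda n,x,y,s,u0,v0,z: atz(n,(x+.5)/s-.5+u0,(y+.5)/s-.5+v0,z)
print(C('side',249,284,12,235,175,.045),C('top',272,289,13,235,160,.045)); pose()
L=[C('side',*q,12,235,175,.045) for q in [(322,103),(517,330),(172,482)]];print(L)
e=L[2]-L[1];print(np.linalg.norm(e),np.degrees(np.arctan2(e[1],e[0])))
L=[C('top',*q,13,235,160,.045) for q in [(466,118),(418,497)]];e=L[1]-L[0];print(L,np.linalg.norm(e),np.degrees(np.arctan2(e[1],e[0])))
E
```

```text
[ 0.52173587 -0.02382767  0.045     ] [ 0.52003369 -0.02400049  0.045     ]
t 1.62 pos [ 0.5788 -0.3149  0.1187] yaw -6.8 x [-0.007  0.003 -1.   ] F [-0.4 -0.  -0. ] T [ 0.01 -0.03  0.05] g 0.0548 j [-0.5   0.62  0.3   1.25 -0.    1.19]
[array([0.57430377, 0.01351243, 0.045     ]), array([ 0.5642143 , -0.07762026,  0.045     ]), array([ 0.46885884, -0.06220164,  0.045     ])]
0.09659398619693102 170.81498680539806
[array([ 0.56446028, -0.07485564,  0.045     ]), array([ 0.46561137, -0.06101956,  0.045     ])] 0.09981254671524062 172.03196063519957
```

{"method": "step_arm", "body": {"series": [{"x": -0.06, "y": 0.2, "z": -2, "twist": 0, "jaw": 5.5}, {"x": -0.06, "y": 0.28, "z": -4, "twist": 0, "jaw": 5.5}, {"x": -0.06, "y": 0.28, "z": -6, "twist": 0, "jaw": 5.5}, {"x": -0.06, "y": 0.28, "z": -7.2, "twist": 0, "jaw": 5.5}, {"x": -0.06, "y": 0.28, "z": -7.8, "twist": 0, "jaw": 5.5}, {"x": -0.06, "y": 0.28, "z": -7.8, "twist": 0, "jaw": 5.5}, {"x": -0.06, "y": 0.28, "z": -7.8, "twist": 0, "jaw": 5.5}]}}

```text
clock: 2.2
eef_pos: [0.5785, -0.3124, 0.0412]
tool_rot: [0.043, 0.708, -0.041, 0.704]
ft_force: [-0.1, 0.1, 0.6]
grip_width: 0.055
```

{"method": "step_arm", "body": {"series": [{"x": 0, "y": 0, "z": 0, "twist": 0, "jaw": 1.5}, {"x": 0, "y": 0, "z": 0, "twist": 0, "jaw": 1.5}, {"x": 0, "y": 0, "z": 0, "twist": 0, "jaw": 1.5}, {"x": 0, "y": 0, "z": 0, "twist": 0, "jaw": 1.5}, {"x": 0, "y": 0, "z": 0, "twist": 0, "jaw": 1.5}, {"x": 0, "y": 0, "z": 0, "twist": 0, "jaw": 1.5}]}}

```text
clock: 2.7
eef_pos: [0.5794, -0.3129, 0.043]
tool_rot: [0.042, 0.707, -0.042, 0.705]
ft_force: [-0.4, 0.1, 5.7]
grip_width: 0.0245
```

```bash
python3 - <<'E'
from h import *
pose();snap('side','s2')
crop('s2',240,160,440,310,4,'s2a')
E
```

```text
t 2.7 pos [ 0.5794 -0.3129  0.043 ] yaw -6.82 x [-0.004  0.001 -1.   ] F [-0.4  0.1  5.7] T [0.   0.19 0.02] g 0.0245 j [-0.49  0.68  0.19  1.09 -0.    1.19]
```

View pics/s2a.png

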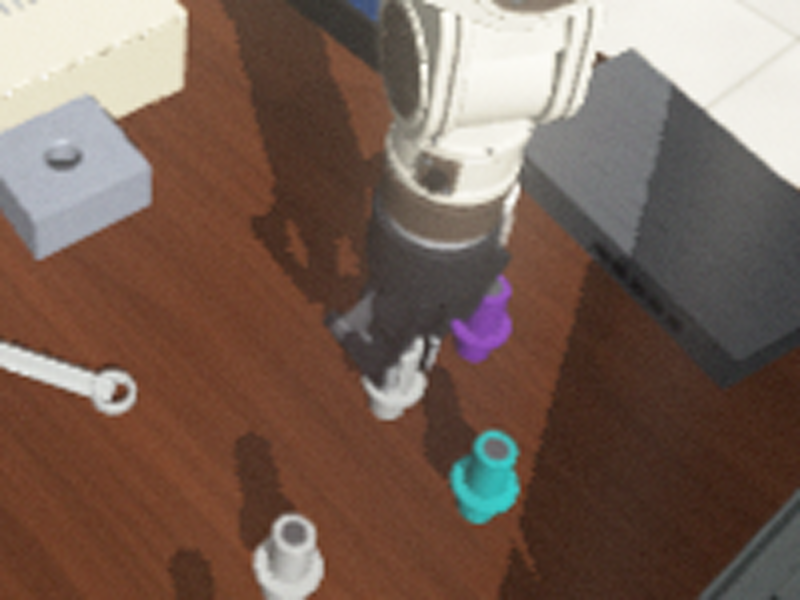

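The sleeve is gripped (width 24.5 mm). Lift and carry it over the bore.

{"method": "step_arm", "body": {"series": [{"x": 0, "y": 0, "z": 2, "twist": 0, "jaw": 1.5}, {"x": 0, "y": 0, "z": 5, "twist": 0, "jaw": 1.5}, {"x": 0, "y": 0, "z": 8, "twist": 0, "jaw": 1.5}, {"x": -0.8, "y": 4, "z": 9, "twist": 0, "jaw": 1.5}, {"x": -1.6, "y": 8, "z": 9, "twist": 0, "jaw": 1.5}, {"x": -2.4, "y": 12, "z": 9, "twist": 0, "jaw": 1.5}, {"x": -3.2, "y": 16, "z": 9, "twist": 0, "jaw": 1.5}, {"x": -4, "y": 20, "z": 9, "twist": 0, "jaw": 1.5}, {"x": -4.8, "y": 24, "z": 9, "twist": 0, "jaw": 1.5}, {"x": -5.4, "y": 26.5, "z": 9, "twist": 0, "jaw": 1.5}]}}

```text
clock: 3.58
eef_pos: [0.5238, -0.0444, 0.1327]
tool_rot: [0.042, 0.708, -0.04, 0.704]
ft_force: [0.7, -0.4, -0.9]
grip_width: 0.0243
```

```bash
python3 - <<'E'
from h import *
pose()
E
```

```text
t 3.58 pos [ 0.5238 -0.0444  0.1327] yaw -6.67 x [-0.005  0.002 -1.   ] F [ 0.7 -0.4 -0.9] T [-0.05  0.04 -0.01] g 0.0243 j [-0.09  0.36 -0.1   1.12  0.    1.6 ]
```

{"method": "step_arm", "body": {"series": [{"x": -0.28, "y": 1.95, "z": 0, "twist": 0, "jaw": 1.5}, {"x": -0.28, "y": 1.95, "z": -1, "twist": 0, "jaw": 1.5}, {"x": -0.28, "y": 1.95, "z": -2, "twist": 0, "jaw": 1.5}, {"x": -0.28, "y": 1.95, "z": -2.5, "twist": 0, "jaw": 1.5}, {"x": -0.28, "y": 1.95, "z": -2.5, "twist": 0, "jaw": 1.5}, {"x": -0.28, "y": 1.95, "z": -2.5, "twist": 0, "jaw": 1.5}]}}

```text
clock: 4.08
eef_pos: [0.5205, -0.026, 0.1068]
tool_rot: [0.042, 0.708, -0.041, 0.703]
ft_force: [0.7, -0.3, -0.7]
grip_width: 0.0244
```

```bash
python3 - <<'E'
from h import *
pose();snap('side','s3');snap('top','t3')
crop('s3',190,110,340,220,5,'s3a');crop('t3',200,140,300,215,7,'t3a')
E
```

```text
t 4.08 pos [ 0.5205 -0.026   0.1068] yaw -6.78 x [-0.007  0.002 -1.   ] F [ 0.7 -0.3 -0.7] T [-0.06 -0.02  0.01] g 0.0244 j [-0.05  0.37 -0.15  1.06  0.    1.64]
```

View pics/s3a.png

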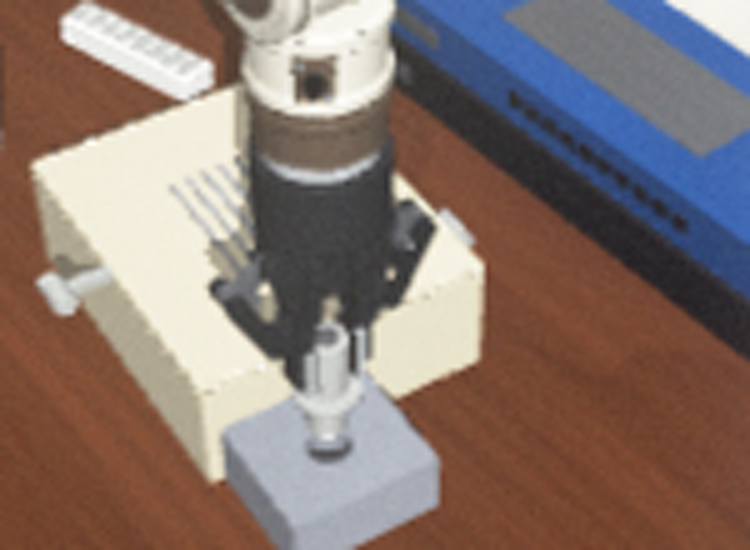

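View pics/t3a.png

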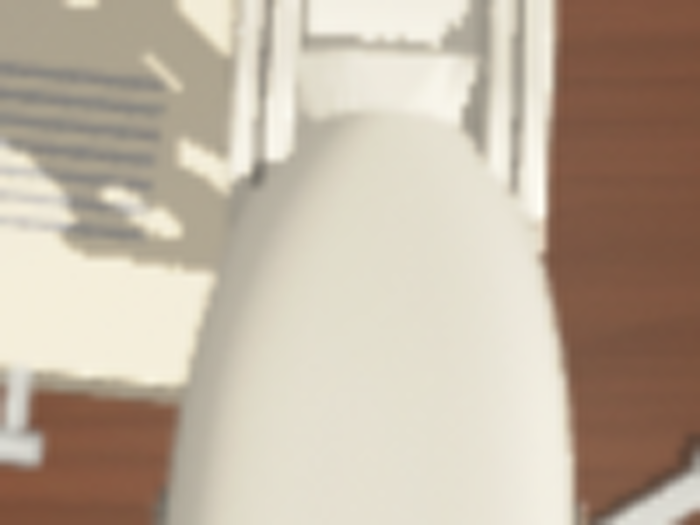

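The side crop shows the shank right over the hole. Now descend slowly.

{"method": "step_arm", "body": {"series": [{"x": 0.06, "y": 0.1, "z": 0, "twist": 0, "jaw": 1.5}, {"x": 0.06, "y": 0.1, "z": -0.5, "twist": 0, "jaw": 1.5}, {"x": 0.06, "y": 0.1, "z": -1.0, "twist": 0, "jaw": 1.5}, {"x": 0.06, "y": 0.1, "z": -1.4, "twist": 0, "jaw": 1.5}, {"x": 0.06, "y": 0.1, "z": -1.8, "twist": 0, "jaw": 1.5}, {"x": 0.06, "y": 0.1, "z": -2.1, "twist": 0, "jaw": 1.5}, {"x": 0.06, "y": 0.1, "z": -2.4, "twist": 0, "jaw": 1.5}]}}

```text
clock: 4.77
eef_pos: [0.5217, -0.0249, 0.0831]
tool_rot: [0.042, 0.708, -0.041, 0.704]
ft_force: [0.1, -1.6, -1.4]
grip_width: 0.0243
```

```bash
python3 - <<'E'
from h import *
pose()
E
```

```text
t 4.77 pos [ 0.5217 -0.0249  0.0831] yaw -6.77 x [-0.005  0.002 -1.   ] F [ 0.1 -1.6 -1.4] T [ 0.04  0.02 -0.03] g 0.0243 j [-0.05  0.4  -0.18  1.    0.    1.64]
```

No contact force with the foot about 5 mm below the rim, so it is entering. Continue to the seat.

{"method": "step_arm", "body": {"series": [{"x": 0, "y": 0, "z": -0.4, "twist": 0, "jaw": 1.5}, {"x": 0, "y": 0, "z": -0.8, "twist": 0, "jaw": 1.5}, {"x": 0, "y": 0, "z": -1.2, "twist": 0, "jaw": 1.5}, {"x": 0, "y": 0, "z": -1.6, "twist": 0, "jaw": 1.5}, {"x": 0, "y": 0, "z": -2, "twist": 0, "jaw": 1.5}, {"x": 0, "y": 0, "z": -2.3, "twist": 0, "jaw": 1.5}, {"x": 0, "y": 0, "z": -2.5, "twist": 0, "jaw": 1.5}, {"x": 0, "y": 0, "z": -2.6, "twist": 0, "jaw": 1.5}, {"x": 0, "y": 0, "z": -2.7, "twist": 0, "jaw": 1.5}]}}

```text
clock: 5.52
eef_pos: [0.5215, -0.0249, 0.0581]
tool_rot: [0.042, 0.708, -0.041, 0.704]
ft_force: [-8.3, 0.7, 20.2]
grip_width: 0.0247
```

```bash
python3 - <<'E'
from h import *
pose();snap('side','s4')
crop('s4',190,110,340,220,5,'s4a')
E
```

```text
t 5.52 pos [ 0.5215 -0.0249  0.0581] yaw -6.77 x [-0.005  0.002 -1.   ] F [-8.3  0.7 20.2] T [ 0.07  1.54 -0.  ] g 0.0247 j [-0.05  0.43 -0.21  0.94  0.    1.64]
```

View pics/s4a.png

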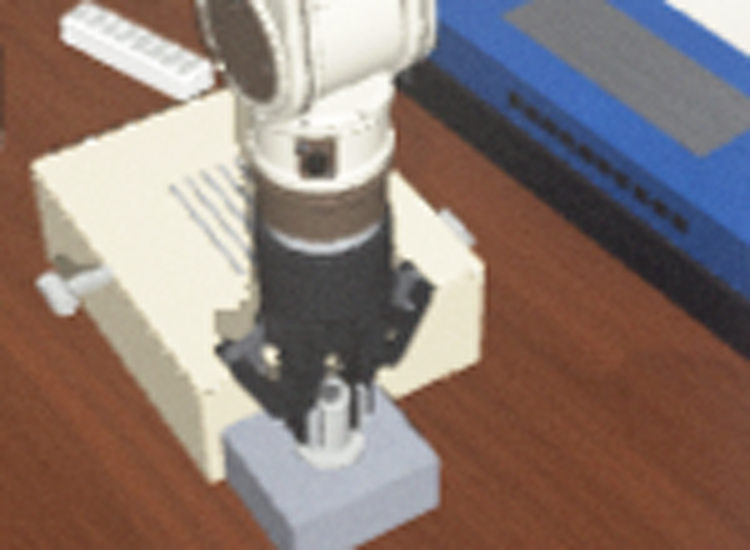

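The flange sits on the ledge, and TCP height is 0.058 as predicted for seated, with 20 N of reaction. Release and rise.

{"method": "step_arm", "body": {"series": [{"x": 0, "y": 0, "z": 0, "twist": 0, "jaw": 3.2}, {"x": 0, "y": 0, "z": 0, "twist": 0, "jaw": 4.5}, {"x": 0, "y": 0, "z": 0, "twist": 0, "jaw": 4.8}, {"x": 0, "y": 0, "z": 0.2, "twist": 0, "jaw": 5}, {"x": 0, "y": 0, "z": 2, "twist": 0, "jaw": 5}, {"x": 0, "y": 0, "z": 4, "twist": 0, "jaw": 5}, {"x": 0, "y": 0, "z": 7, "twist": 0, "jaw": 5}, {"x": -2, "y": 0, "z": 10, "twist": 0, "jaw": 5}, {"x": -5, "y": 1, "z": 12, "twist": 0, "jaw": 5}, {"x": -8, "y": 2.5, "z": 12, "twist": 0, "jaw": 5}]}}

```text
clock: 6.4
eef_pos: [0.4442, -0.0003, 0.1823]
tool_rot: [0.043, 0.704, -0.042, 0.707]
ft_force: [-0.1, 0.3, 0.3]
grip_width: 0.0498
```

```bash
python3 - <<'E'
from h import *
pose();snap('side','s5');snap('top','t5')
crop('s5',190,110,340,220,5,'s5a');crop('s5',238,160,278,200,15,'s5b')
E
```

```text
t 6.4 pos [ 4.442e-01 -3.000e-04  1.823e-01] yaw -6.88 x [ 0.004  0.002 -1.   ] F [-0.1  0.3  0.3] T [0.05 0.01 0.04] g 0.0498 j [-0.    0.16 -0.23  1.18  0.    1.69]
```

View pics/s5a.png

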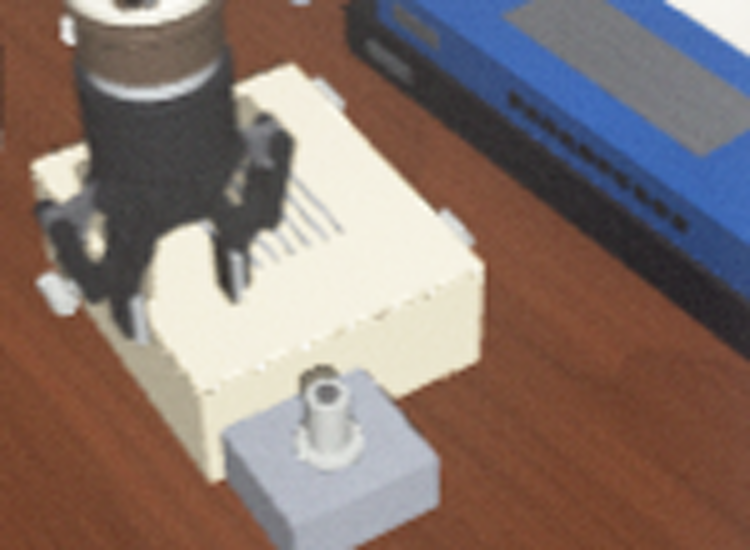

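View pics/s5b.png

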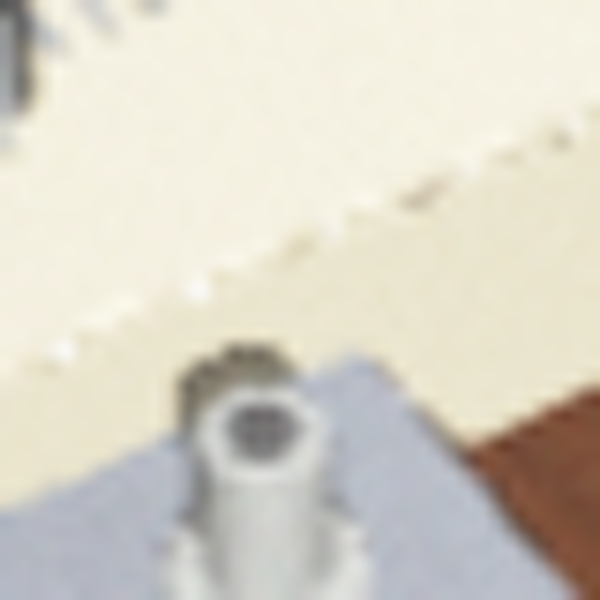

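View pics/t5.png

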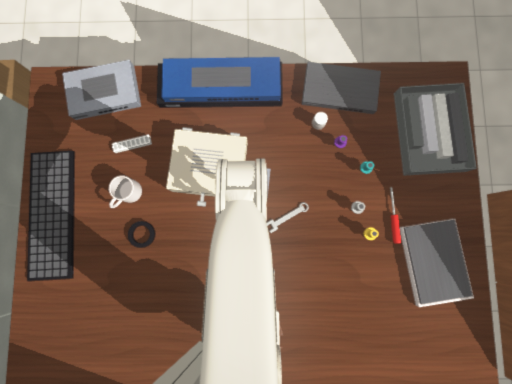

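The sleeve stands upright with its flange on the ledge and its top at crop (262,432). I'll check its height numerically and refine the lid grip's position.

```bash
python3 - <<'E'
from h import *
C=lambda n,x,y,s,u0,v0,z: atz(n,(x+.5)/s-.5+u0,(y+.5)/s-.5+v0,z)
print('top at z.09',C('side',262,430,15,238,160,.090), proj('side',[.5215,-.0241,.09]),proj('side',[.5215,-.0241,.094]))
crop('s5',190,150,225,180,16,'s5c'); crop('t5',185,180,225,215,16,'t5c')
E
```

```text
top at z.09 [ 0.52190107 -0.02438685  0.09      ] [254.83111799 188.20758007] [254.78948443 187.28108819]
```

View pics/s5c.png

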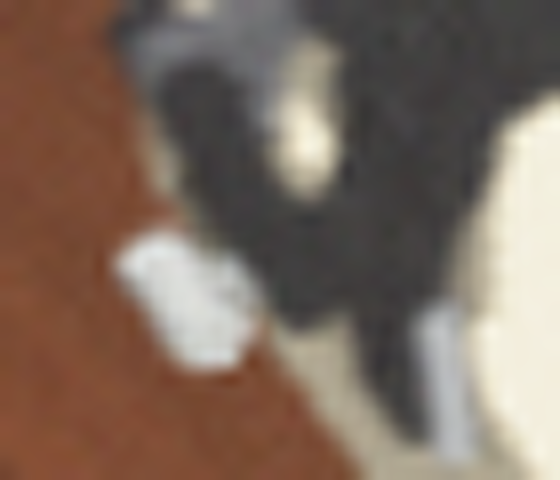

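View pics/t5c.png

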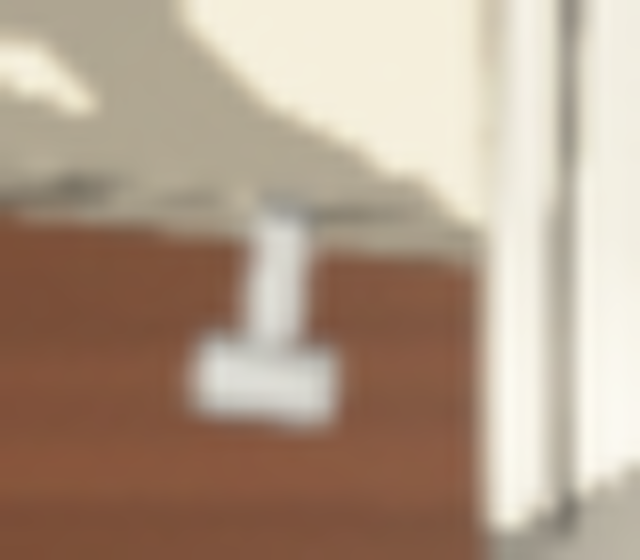

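Seated confirmed. The grip roller is centred at top crop (264,383).

```bash
python3 - <<'E'
from h import *
C=lambda n,x,y,s,u0,v0,z: atz(n,(x+.5)/s-.5+u0,(y+.5)/s-.5+v0,z)
g=C('top',264,384,16,185,180,.089);print(g,atd('top',201,203.5,load('t5')[1][203,201]))
a=C('top',190,378,16,185,180,.084);b=C('top',338,390,16,185,180,.084);e=b-a;print(np.linalg.norm(e),np.degrees(np.arctan2(e[1],e[0]))+90)
for h in(-6.5,-7,-7.5):
    t=np.radians(h);x=np.array([np.cos(t),np.sin(t)]);y=np.array([-x[1],x[0]])
    r=g[:2]-np.array([.5213,-.0241]);print(h,'rel bore',r@x,r@y,'hinge',g[:2]+.236*x)
E
```

```text
[0.44444712 0.15190241 0.089     ] [0.4446237  0.15213235 0.08815849]
0.030131531311531137 -5.161863250749761
-6.5 rel bore -0.09628289970921736 0.16617104501132082 hinge [0.67893007 0.12518645]
-7 rel bore -0.09772933107451691 0.16532450158490447 hinge [0.67868801 0.12314124]
-7.5 rel bore -0.09916831997288064 0.1644653680576126 hinge [0.6784281  0.12109823]
```

{"method": "step_arm", "body": {"series": [{"x": 0, "y": 1.5, "z": 0, "twist": 7, "jaw": 5}, {"x": 0, "y": 3, "z": 0, "twist": 14, "jaw": 5}, {"x": 0, "y": 4.5, "z": 0, "twist": 21, "jaw": 5}, {"x": 0, "y": 6, "z": 0, "twist": 28, "jaw": 5}, {"x": 0, "y": 7.5, "z": 0, "twist": 35, "jaw": 5}, {"x": 0, "y": 9, "z": 0, "twist": 42, "jaw": 5}, {"x": 0, "y": 10.5, "z": 0, "twist": 49, "jaw": 5}, {"x": 0, "y": 12, "z": 0, "twist": 56, "jaw": 5}, {"x": 0, "y": 13.5, "z": 0, "twist": 63, "jaw": 5}, {"x": 0, "y": 15.2, "z": 0, "twist": 70, "jaw": 5}]}}

```text
clock: 7.33
eef_pos: [0.4375, 0.1538, 0.178]
tool_rot: [-0.374, 0.604, 0.372, 0.598]
ft_force: [-0.3, -0.6, 0.4]
grip_width: 0.0498
```

```bash
python3 - <<'E'
from h import *
pose()
E
```

```text
t 7.33 pos [0.4375 0.1538 0.178 ] yaw 63.65 x [-0.006 -0.007 -1.   ] F [-0.3 -0.6  0.4] T [ 0.06  0.03 -0.01] g 0.0498 j [ 0.34  0.21 -0.18  1.19 -0.    0.8 ]
```

{"method": "step_arm", "body": {"series": [{"x": 0.7, "y": -0.2, "z": 0, "twist": 7, "jaw": 5}, {"x": 0.7, "y": -0.2, "z": -1, "twist": 14, "jaw": 5}, {"x": 0.7, "y": -0.2, "z": -2, "twist": 19.4, "jaw": 5}, {"x": 0.7, "y": -0.2, "z": -3, "twist": 19.4, "jaw": 5}, {"x": 0.7, "y": -0.2, "z": -4, "twist": 19.4, "jaw": 5}, {"x": 0.7, "y": -0.2, "z": -4, "twist": 19.4, "jaw": 5}, {"x": 0.7, "y": -0.2, "z": -4, "twist": 19.4, "jaw": 5}]}}

```text
clock: 7.92
eef_pos: [0.4443, 0.1516, 0.1373]
tool_rot: [-0.47, 0.533, 0.468, 0.526]
ft_force: [1.1, -0.1, -0.4]
grip_width: 0.05
```

```bash
python3 - <<'E'
from h import *
pose();snap('side','s6')
crop('s6',170,110,300,210,6,'s6a')
E
```

```text
t 7.92 pos [0.4443 0.1516 0.1373] yaw 83.05 x [-0.005 -0.009 -1.   ] F [ 1.1 -0.1 -0.4] T [-0.02  0.04  0.03] g 0.05 j [ 0.33  0.25 -0.24  1.09 -0.01  0.45]
```

View pics/s6a.png

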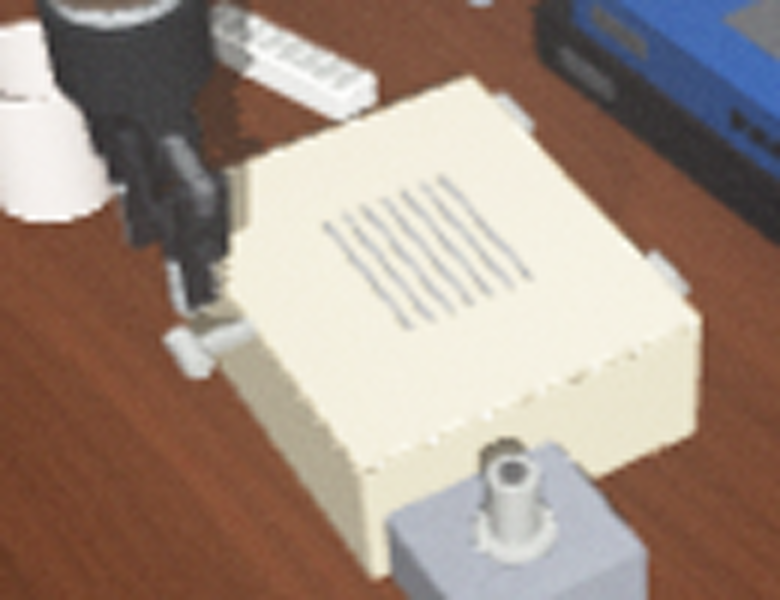

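The open fingers are above the grip roller (roller at crop (188,350)) and straddle it. Descend and pinch.

{"method": "step_arm", "body": {"series": [{"x": 0, "y": 0, "z": -2, "twist": 0, "jaw": 5}, {"x": 0, "y": 0, "z": -4, "twist": 0, "jaw": 5}, {"x": 0, "y": 0, "z": -5.5, "twist": 0, "jaw": 5}, {"x": 0, "y": 0, "z": -6.8, "twist": 0, "jaw": 5}, {"x": 0, "y": 0, "z": -7.4, "twist": 0, "jaw": 5}, {"x": 0, "y": 0, "z": -7.4, "twist": 0, "jaw": 5}]}}

```text
clock: 8.47
eef_pos: [0.4443, 0.1516, 0.0632]
tool_rot: [-0.47, 0.533, 0.468, 0.526]
ft_force: [-0.3, 0.6, 0.0]
grip_width: 0.0499
```

{"method": "step_arm", "body": {"series": [{"x": 0, "y": 0, "z": 0, "twist": 0, "jaw": 1.5}, {"x": 0, "y": 0, "z": 0, "twist": 0, "jaw": 1.5}, {"x": 0, "y": 0, "z": 0, "twist": 0, "jaw": 1.5}, {"x": 0, "y": 0, "z": 0, "twist": 0, "jaw": 1.5}, {"x": 0, "y": 0, "z": 0, "twist": 0, "jaw": 1.5}]}}

```text
clock: 8.88
eef_pos: [0.4452, 0.1519, 0.0643]
tool_rot: [-0.47, 0.532, 0.467, 0.527]
ft_force: [-1.0, -0.2, 5.0]
grip_width: 0.0251
```

```bash
python3 - <<'E'
from h import *
pose();snap('side','s7')
crop('s7',170,110,300,210,6,'s7a')
E
```

```text
t 8.88 pos [0.4452 0.1519 0.0643] yaw 83.04 x [-0.003 -0.008 -1.   ] F [-1.  -0.2  5. ] T [-0.02  0.1   0.02] g 0.0251 j [ 0.33  0.33 -0.34  0.9  -0.01  0.45]
```

View pics/s7a.png

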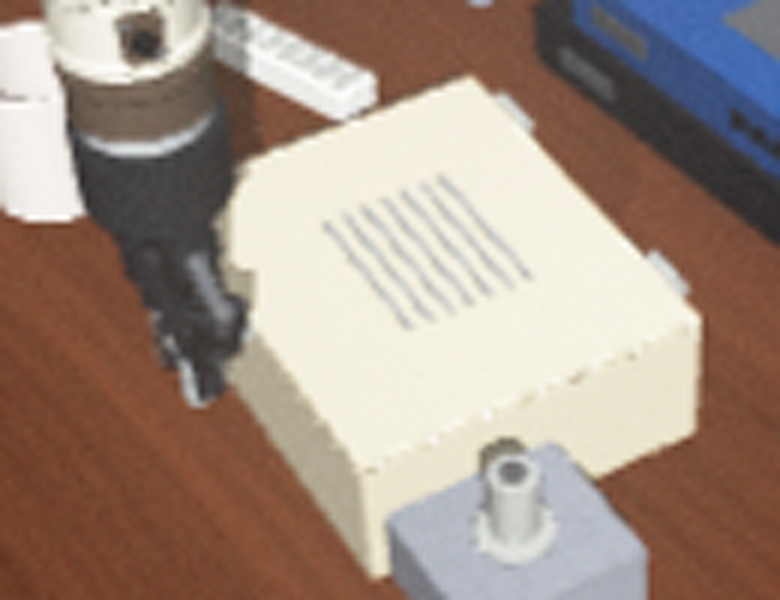

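The grip is pinched (25 mm). Lift along the arc, up to about 25° first.

{"method": "step_arm", "body": {"series": [{"x": 0.02, "y": 0, "z": 1.03, "twist": 0, "jaw": 1.5}, {"x": 0.09, "y": -0.01, "z": 2.06, "twist": 0, "jaw": 1.5}, {"x": 0.2, "y": -0.02, "z": 3.08, "twist": 0, "jaw": 1.5}, {"x": 0.36, "y": -0.04, "z": 4.1, "twist": 0, "jaw": 1.5}, {"x": 0.56, "y": -0.07, "z": 5.11, "twist": 0, "jaw": 1.5}, {"x": 0.8, "y": -0.1, "z": 6.11, "twist": 0, "jaw": 1.5}, {"x": 1.08, "y": -0.13, "z": 7.1, "twist": 0, "jaw": 1.5}, {"x": 1.41, "y": -0.17, "z": 8.07, "twist": 0, "jaw": 1.5}, {"x": 1.79, "y": -0.22, "z": 9.03, "twist": 0, "jaw": 1.5}, {"x": 2.19, "y": -0.27, "z": 9.97, "twist": 0, "jaw": 1.5}]}}

```text
clock: 9.77
eef_pos: [0.4669, 0.1493, 0.1635]
tool_rot: [-0.47, 0.532, 0.468, 0.526]
ft_force: [2.9, 0.7, -5.8]
grip_width: 0.0247
```

```bash
python3 - <<'E'
from h import *
pose();snap('side','s8')
crop('s8',170,90,300,190,6,'s8a')
E
```

```text
t 9.77 pos [0.4669 0.1493 0.1635] yaw 83.05 x [-0.005 -0.008 -1.   ] F [ 2.9  0.7 -5.8] T [ 0.39 -0.16  0.05] g 0.0247 j [ 0.31  0.27 -0.14  1.17 -0.01  0.43]
```

View pics/s8a.png

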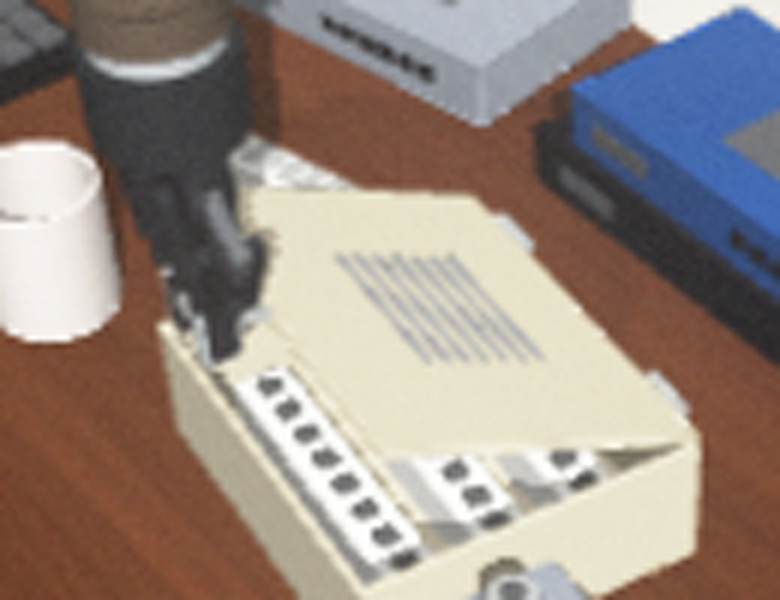

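The lid rises and holds in the grip at about 25°. Continue to 50°.

{"method": "step_arm", "body": {"series": [{"x": 0.48, "y": -0.07, "z": 0.98, "twist": 0, "jaw": 1.5}, {"x": 0.97, "y": -0.13, "z": 1.88, "twist": 0, "jaw": 1.5}, {"x": 1.5, "y": -0.19, "z": 2.76, "twist": 0, "jaw": 1.5}, {"x": 2.07, "y": -0.26, "z": 3.62, "twist": 0, "jaw": 1.5}, {"x": 2.67, "y": -0.34, "z": 4.45, "twist": 0, "jaw": 1.5}, {"x": 3.31, "y": -0.41, "z": 5.25, "twist": 0, "jaw": 1.5}, {"x": 3.98, "y": -0.5, "z": 6.02, "twist": 0, "jaw": 1.5}, {"x": 4.69, "y": -0.58, "z": 6.77, "twist": 0, "jaw": 1.5}, {"x": 5.43, "y": -0.67, "z": 7.48, "twist": 0, "jaw": 1.5}, {"x": 6.2, "y": -0.77, "z": 8.16, "twist": 0, "jaw": 1.5}]}}

```text
clock: 10.65
eef_pos: [0.5286, 0.1418, 0.2453]
tool_rot: [-0.469, 0.533, 0.468, 0.526]
ft_force: [0.6, 1.7, -5.7]
grip_width: 0.0247
```

```bash
python3 - <<'E'
from h import *
pose();snap('side','s9');snap('top','t9')
crop('s9',160,50,310,170,5,'s9a');crop('t9',150,110,290,215,5,'t9a')
pose()
E
```

```text
t 10.65 pos [0.5286 0.1418 0.2453] yaw 83.05 x [-0.007 -0.008 -1.   ] F [ 0.6  1.7 -5.7] T [ 0.38  0.29 -0.01] g 0.0247 j [ 0.26  0.34  0.17  1.42 -0.01  0.39]
t 10.75 pos [0.5298 0.1416 0.2462] yaw 82.99 x [-0.004 -0.007 -1.   ] F [ 0.4  1.5 -4. ] T [ 0.31  0.5  -0.14] g 0.0251 j [ 0.26  0.34  0.18  1.42 -0.01  0.39]
```

View pics/s9a.png

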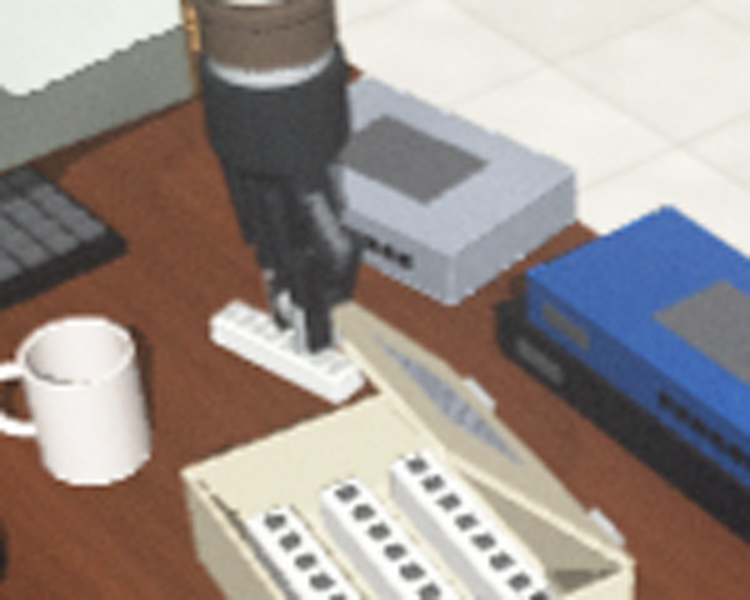

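View pics/t9a.png

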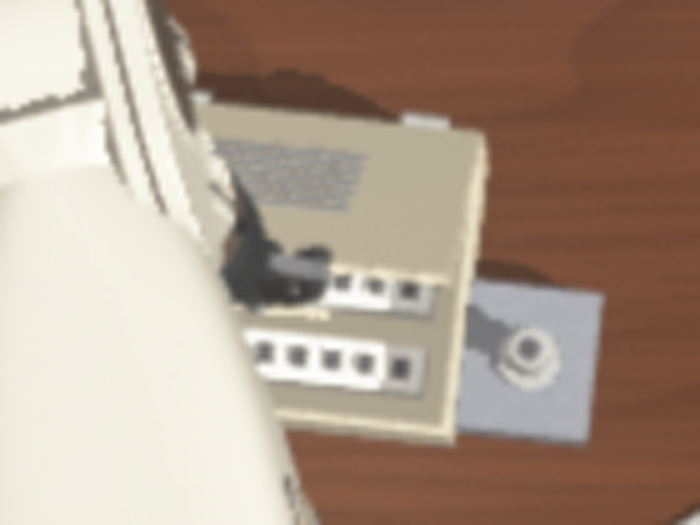

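The lid is up and the gripper holds its grip; the sleeve is still seated. Let it settle, then measure the angle from depth.

{"method": "step_arm", "body": {"series": [{"x": 0, "y": 0, "z": 0, "twist": 0, "jaw": 1.5}, {"x": 0, "y": 0, "z": 0, "twist": 0, "jaw": 1.5}, {"x": 0, "y": 0, "z": 0, "twist": 0, "jaw": 1.5}, {"x": 0, "y": 0, "z": 0, "twist": 0, "jaw": 1.5}, {"x": 0, "y": 0, "z": 0, "twist": 0, "jaw": 1.5}, {"x": 0, "y": 0, "z": 0, "twist": 0, "jaw": 1.5}]}}

```text
clock: 11.25
eef_pos: [0.5296, 0.1417, 0.246]
tool_rot: [-0.469, 0.533, 0.468, 0.527]
ft_force: [-0.0, 1.2, -3.1]
grip_width: 0.0246
```

```bash
cat > ang.py <<'E'
from h import *
import sys
def ang(tag):
    p,d=load(tag);c=cloud('top',d)
    m=np.zeros(d.shape,bool);m[142:160,225:242]=1;m&=d>0
    P=c[m];ctr=np.median(P,0);n=np.linalg.svd(P-P.mean(0))[2][2];n*=np.sign(n[2]);r=(P-P.mean(0))@n
    print(tag,m.sum(),'n',n.round(3),'rms',r.std().round(4),'angle',np.degrees(np.arccos(n[2])).round(1),'dir',np.degrees(np.arctan2(n[1],n[0])).round(1))
E
python3 - <<'E'
from ang import *
pose();snap('top','t10');snap('top','t11');pose()
for t in('t9','t10','t11'):ang(t)
o=bot.get_obs()['eef_pos'];print(np.degrees(np.arcsin((o[2]-.0643)/.236)),np.degrees(np.arctan2(o[2]+.0197-.084,.679-o[0])))
E
```

```text
t 11.25 pos [0.5296 0.1417 0.246 ] yaw 83.0 x [-0.005 -0.008 -1.   ] F [-0.   1.2 -3.1] T [ 0.33  0.54 -0.16] g 0.0246 j [ 0.26  0.34  0.18  1.41 -0.01  0.39]
t 11.35 pos [0.5297 0.1416 0.246 ] yaw 82.99 x [-0.005 -0.007 -1.   ] F [-1.6  1.4 -3.7] T [ 0.32  0.61 -0.19] g 0.0245 j [ 0.26  0.34  0.18  1.42 -0.01  0.39]
t9 305 n [ 0.759 -0.1    0.643] rms 0.001 angle 50.0 dir -7.5
t10 306 n [ 0.758 -0.092  0.646] rms 0.001 angle 49.8 dir -6.9
t11 305 n [ 0.755 -0.096  0.648] rms 0.001 angle 49.6 dir -7.3
50.360348740029444 50.58920535133091
```

The lid measures 49.6–50.0° by depth and about 50.4° by arm pose, and it is steady. One last look at the rest of the desk.

View pics/s9.png

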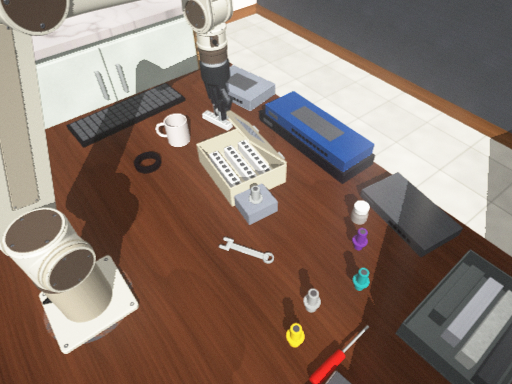

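```bash
python3 - <<'E'
from h import *
bot.job_done();pose()
E
```

```text
the job is handed in; nothing more can be done
the job is handed in; nothing more can be done
```

The sleeve that fits is fully home in the ledge hole and released. The arm is now holding the lid by its grip at about 50°.

- **Choosing the sleeve:** the two shanks looked clearly different in the side picture, so I took the farther grey sleeve, which had the narrower one. It went in at the first try, so I never tried the other sleeve in the hole.
- **Sleeve seat:** the arm stopped at the height expected for a seated sleeve, with 20 N of pushback. After release the pictures show it upright with its flange on the ledge.
- **Lid angle:** camera depth gave 49.6 to 50.0°, and the arm's own position gave about 50.4 to 50.6°. The arm drifted about 0.1 mm over the last 0.6 s before hand-in, and the grip width held at about 25 mm.
- **Rest of the desk:** the last side picture shows the other grey sleeve still standing at its place. The purple, turquoise and yellow look-alikes and the other things on the desk look undisturbed, judged by eye only.

I handed in at about 11.4 s, and no check failed or disagreed beyond those small differences.

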